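Line up the prize tumblers by height

ROBOT

A 6-joint arm with a two-finger parallel gripper is mounted at the origin on the work surface. World frame = base frame: x ahead of the robot, y to its left, z up, the work surface at z = 0. Lengths are in m, angles in rad, forces in N, time in s.
With the tool pointing down it reaches from about 0.275 to 0.775 m from the base axis. Payload 14.6 kg.
Tool frame: the origin (TCP) lies on the centre line of the jaws, within the pads' length; the fingertips stand 11 mm ahead of it and the grasp point (between the pads) lies 8 mm behind it; z points along the fingers, y is the direction in which the jaws open and shut (so a half turn about z gives the same grasp; the last joint's range is limited). The gripper opens to 85 mm and grips with 20 to 120 N. Pads are 22 mm wide; open, the fingers measure 114 mm over their backs; the gripper's body (76 mm by 85 mm) begins 54 mm behind the grasp point. The pads swing forward as they close: fully open they stand 13 mm farther back than shut.
Start: joints at [-1.33, 0.263, -0.048, 1.259, 0, 1.415], TCP at [0.202, -0.484, 0.242] pointing down, gripper open.
Joint ranges: [-2.65, 2.65], [-0.89, 1.7], [-1.18, 1.37], [-2.13, 2.11], [-1.35, 1.29], [-3.14, 3.14]. Speed limits (rad/s): [1.89, 1.89, 2.57, 2.79, 3.14, 3.14].

INTERFACE

Orientations are given as a rotation vector (axis times angle).
In Python, from plant import bot gives the robot as it stands.
- The arm moves only by the shell command python3 -m creep 'ROWS'. ROWS is JSON, a list that holds one entry, the list of rows, each a list of 7 numbers: the shift along the tool's x, y, z scaled (see below), then the turn, a rotation vector about the tool's x, y, z scaled (see below), then the opening, from 0 (shut) to 1 (fully open). In form: [[[dx, dy, dz, ax, ay, az, fingers], ...]]. A call has 1 to 10 rows; each row is the pose to reach, as a shift and turn from the pose commanded when the call began, along the tool's axes at that moment; what a row does not reach only later rows make up. The controller multiplies each number of a shift by 10 cm and each number of a turn by 90 degrees. A row lasts 1/10 s, in which the tool goes at most 50 mm and 8.59 degrees, less where a joint would pass 70% of its speed; a pose out of reach is approached as far as the arm can. A call with a number of a shift or a turn outside -1 to 1 is refused whole. A call with a gripper value outside its range is refused whole. The fingers move at their own pace and stop on an object; the grip force is fixed at half the most. Time passes only in rows, so rows that repeat a pose let the fingers close. It gives the time, the measured TCP pose, the force and the opening at its end, in the units of the state.
- bot.state(): the state, without advancing time (a new reading comes with each control period).
- bot.grab_frame(name): name is "scene" or "top" or "wrist"; returns a dict with "pixels" (400x640x3 uint8, red, green, blue), "fx", "fy", "cx", "cy" (pixels), "R" (3x3) and "t" (3): a world point X has camera coordinates R X + t; the wrist camera has in their place "tool_from_camera" (4x4, takes a point from camera to tool coordinates, whose origin is the TCP and whose axes are the flange's). Camera axes: x right, y down, z forward; pixel columns grow to the right and rows downward; lengths in m; the calibration is good to about 2 mm. The wrist camera is an equidistant fisheye: a pixel r from the principal point sees the ray r / f radians off the axis. A picture is of the moment at which its call begins: read the wrist's pose just before it. There is no depth.
- bot.hand_in(): hands the job in, once; it reports no verdict.
The state is a dict: "clock": time; "joint_pos": joint angles; "qd": joint speeds; "joint_torque": joint torques, N m; "eef_pos": TCP position; "tcp_rot": TCP orientation; "contact_force": force on the tool from outside, world axes, zero at the start; "ft_torque": the same for the moment, N m; "finger_gap": opening from 0.0 (shut) to 1.0 (fully open).
Only numpy, scipy, OpenCV 4.12 (cv2) and the standard library are available. Lean on these libraries where they do the work, as an engineer would, in place of code of your own. Each camera call takes 0.05 s, during which the arm holds its last target.

TASK

Set out the four steel tumblers on the display ledge in order of height, one standing upright in the middle of each white disc: the shortest on the disc next to the bell, then each one taller than the last, so that the tallest is farthest from the bell. Do not knock any tumbler over on the way, and let go of them all.

Things in the scene. Friction and masses are not known exactly. Their poses are not given: they have to be found in the camera images.
- tumbler_small: The shortest of four loose brushed-steel tumblers with closed black lids: a straight cylinder, 46 mm in diameter, 70 mm tall, 0.08 to 0.15 kg. Origin: centre of its underside, z up; its yaw does not matter. Grip it by its sides from above. Small prizes under 50 mm tall stand to its left and right, about 25 mm or more away; fingers closing along x have the most room.
- tumbler_medium: The second shortest of four loose brushed-steel tumblers with closed black lids: a straight cylinder, 52 mm in diameter, 95 mm tall, 0.1 to 0.21 kg. Origin: centre of its underside, z up; its yaw does not matter. Grip it by its sides from above. Small prizes under 50 mm tall stand to its left and right, about 25 mm or more away; fingers closing along x have the most room.
- tumbler_large: The second tallest of four loose brushed-steel tumblers with closed black lids: a straight cylinder, 58 mm in diameter, 120 mm tall, 0.14 to 0.28 kg. Origin: centre of its underside, z up; its yaw does not matter. Grip it by its sides from above. Small prizes under 50 mm tall stand to its left and right, about 25 mm or more away; fingers closing along x have the most room.
- tumbler_tallest: The tallest of four loose brushed-steel tumblers with closed black lids: a straight cylinder, 64 mm in diameter, 145 mm tall, 0.18 to 0.36 kg. Origin: centre of its underside, z up; its yaw does not matter. Grip it by its sides from above. Small prizes under 50 mm tall stand to its left and right, about 25 mm or more away; fingers closing along x have the most room.
- disc_a: One of four identical white discs, 84 mm across, 4 mm thick, fixed in a straight row 100 mm apart on a black ledge (620 x 100 mm, 20 mm high) that runs roughly along y beyond the tumblers. Its letter does not tell its place in the row. Origin: centre of its underside, on the ledge at z = 20 mm; a tumbler on it has its underside at z = 24 mm.
- disc_b: One of four identical white discs, 84 mm across, 4 mm thick, fixed in a straight row 100 mm apart on a black ledge (620 x 100 mm, 20 mm high) that runs roughly along y beyond the tumblers. Its letter does not tell its place in the row. Origin: centre of its underside, on the ledge at z = 20 mm; a tumbler on it has its underside at z = 24 mm.
- disc_c: One of four identical white discs, 84 mm across, 4 mm thick, fixed in a straight row 100 mm apart on a black ledge (620 x 100 mm, 20 mm high) that runs roughly along y beyond the tumblers. Its letter does not tell its place in the row. Origin: centre of its underside, on the ledge at z = 20 mm; a tumbler on it has its underside at z = 24 mm.
- disc_d: One of four identical white discs, 84 mm across, 4 mm thick, fixed in a straight row 100 mm apart on a black ledge (620 x 100 mm, 20 mm high) that runs roughly along y beyond the tumblers. Its letter does not tell its place in the row. Origin: centre of its underside, on the ledge at z = 20 mm; a tumbler on it has its underside at z = 24 mm.
- bell: Brass service bell, 72 mm across and 52 mm tall, fixed on the left or the right end of the ledge, in line with the discs, 105 mm from the centre of the nearest one. A clear price-card holder, 60 mm wide, 55 mm tall, is fixed likewise on the other end. Origin: centre of its underside, on the ledge at z = 20 mm.
Things that resemble listed ones, but are neither listed nor needed, are in the scene too. What is shaped like the tumbler_medium but green or pink is not meant.

How it is judged:
At the end, for the whole second after the job is handed in: Each tumbler stands upright (within 5 degrees) on a white disc, centred within 15 mm; counted outward from the bell the discs carry the shortest, second shortest, second tallest and tallest; all are released and at rest ((horizontal distance between tumbler_small and disc_a below 0.015 m or horizontal distance between tumbler_small and disc_b below 0.015 m or horizontal distance between tumbler_small and disc_c below 0.015 m or horizontal distance between tumbler_small and disc_d below 0.015 m) and horizontal distance between tumbler_small and bell between 0.065 and 0.145 m and height (world z) of tumbler_small between 0.02 and 0.029 m and angle between each of tumbler_small, tumbler_medium, tumbler_large, tumbler_tallest's own z axis and vertical below 0.08 rad and linear speed of each of tumbler_small, tumbler_medium, tumbler_large, tumbler_tallest below 0.02 m/s and angular speed of each of tumbler_small, tumbler_medium, tumbler_large, tumbler_tallest below 0.2 rad/s and contact force between each of tumbler_small, tumbler_medium, tumbler_large, tumbler_tallest and the fingers below 0.05 N and (horizontal distance between tumbler_medium and disc_a below 0.015 m or horizontal distance between tumbler_medium and disc_b below 0.015 m or horizontal distance between tumbler_medium and disc_c below 0.015 m or horizontal distance between tumbler_medium and disc_d below 0.015 m) and horizontal distance between tumbler_medium and bell between 0.165 and 0.245 m and height (world z) of tumbler_medium between 0.02 and 0.029 m and (horizontal distance between tumbler_large and disc_a below 0.015 m or horizontal distance between tumbler_large and disc_b below 0.015 m or horizontal distance between tumbler_large and disc_c below 0.015 m or horizontal distance between tumbler_large and disc_d below 0.015 m) and horizontal distance between tumbler_large and bell between 0.265 and 0.345 m and height (world z) of tumbler_large between 0.02 and 0.029 m and (horizontal distance between tumbler_tallest and disc_a below 0.015 m or horizontal distance between tumbler_tallest and disc_b below 0.015 m or horizontal distance between tumbler_tallest and disc_c below 0.015 m or horizontal distance between tumbler_tallest and disc_d below 0.015 m) and horizontal distance between tumbler_tallest and bell between 0.365 and 0.445 m and height (world z) of tumbler_tallest between 0.02 and 0.029 m); the robot touches nothing.
It fails at once if a tumbler is knocked over (tilted by more than about 35 degrees) (angle between any of tumbler_small, tumbler_medium, tumbler_large, tumbler_tallest's own z axis and vertical above 0.6 rad).
It also fails if it takes over 102 s, if anything falls off the work surface, if the arm or the gripper's body presses on something with over 40 N, if the wrist force passes 120 N, or if a joint passes its speed limit or range.

## Working session

There is one attempt and no reset: what is moved stays moved. The work goes in short steps, Python scripts to look and compute and a shell command to move; the robot and the scene stay as the last step left them, time stands still between calls to the robot, and variables do not carry over. Pictures are saved under pics/ and viewed, and the job is handed in when it is done.

```bash
ls; mkdir -p pics
python3 - <<'E'
from plant import bot
import cv2
print(bot.state())
for n in ["scene","top","wrist"]:
    f=bot.grab_frame(n)
    cv2.imwrite(f"pics/{n}0.png",f["pixels"][:,:,::-1])
    print(n,{k:v for k,v in f.items() if k!="pixels"})
E
```

```text
pics
{'clock': 0.0, 'joint_pos': array([-1.33028492e+00,  2.63562584e-01, -4.89283107e-02,  1.25937125e+00,
        2.50441253e-05,  1.41552527e+00]), 'qd': array([-6.83670117e-04,  1.27664789e-03,  5.87290505e-05,  4.86503334e-04,
       -2.67196936e-03,  1.06100795e-03]), 'joint_torque': array([-3.79893347e-03, -6.37611294e+01,  3.84562790e+01,  1.39924741e-02,
       -1.97416698e-04,  4.61160027e-05]), 'eef_pos': array([ 0.20236034, -0.48416917,  0.24180768]), 'tcp_rot': array([-3.07923416e+00, -6.17434321e-01,  3.20182098e-05]), 'contact_force': array([-0.67513294, -0.26805113, -1.04098634]), 'ft_torque': array([ 0.0214099 , -0.05599651, -0.00500094]), 'finger_gap': 1.001536350601108}
scene {'fx': 505.33817150262195, 'fy': 505.33817150262195, 'cx': 314.6836025054708, 'cy': 201.0443228979879, 'R': array([[-0.68239553,  0.73085971,  0.01343233],
       [ 0.52482152,  0.50264543, -0.68695701],
       [-0.50882091, -0.46172682, -0.7265739 ]]), 't': array([ 0.34675599, -0.23181381,  1.43632224])}
top {'fx': 429.73144580945285, 'fy': 429.73144580945285, 'cx': 322.1249066757457, 'cy': 203.0867888302336, 'R': array([[-0.02409239, -0.99956426, -0.01705405],
       [-0.99754393,  0.02515899, -0.06536918],
       [ 0.06576975,  0.01543726, -0.99771541]]), 't': array([0.01383706, 0.5049763 , 0.90513487])}
wrist {'fx': 309.70691628693146, 'fy': 309.70691628693146, 'cx': 317.53979414164706, 'cy': 198.03338786474484, 'tool_from_camera': array([[ 7.77417288e-04, -9.62989385e-01, -2.69538197e-01,
         6.85952965e-02],
       [ 9.99999064e-01,  1.05208371e-03, -8.74565781e-04,
        -1.58400568e-03],
       [ 1.12577431e-03, -2.69537265e-01,  9.62989302e-01,
        -1.31296610e-01],
       [ 0.00000000e+00,  0.00000000e+00,  0.00000000e+00,
         1.00000000e+00]])}
```

View pics/scene0.png

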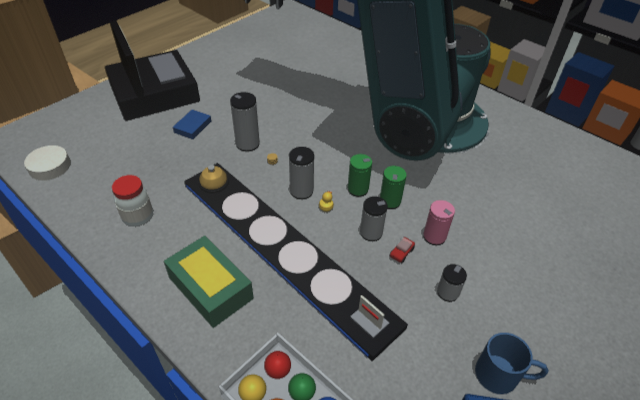

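View pics/top0.png

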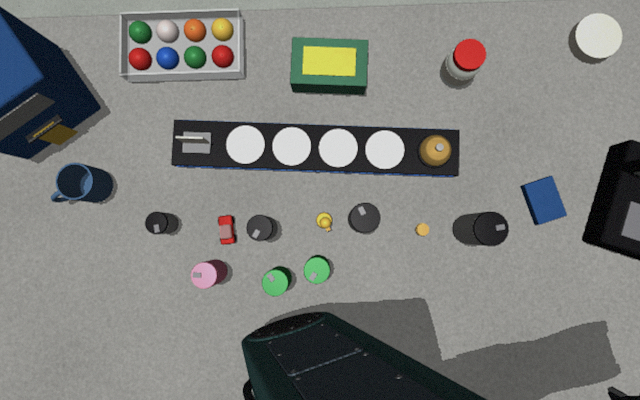

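View pics/wrist0.png

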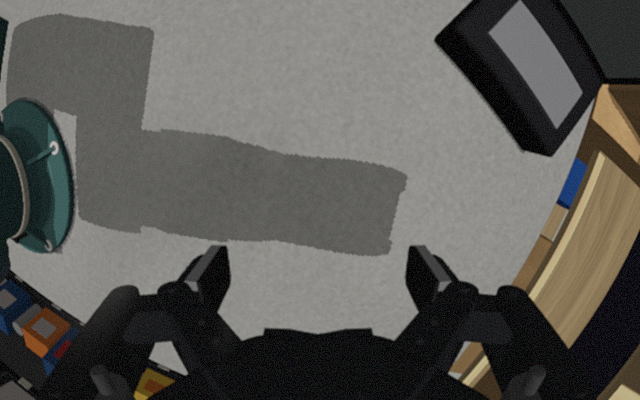

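The scene view shows the bell at (212,178), at the upper end of the ledge. In the top view the bell is at (435,150) and the discs are at x≈385, 338, 291 and 245. The tumblers there are at (157,223) smallest, (262,228), (364,218) and (490,228) tallest. I'll zoom in to measure.

Run:
```python
import cv2,numpy as np
t=cv2.imread("pics/top0.png")
rs=[cv2.resize(t[y-30:y+30,x-40:x+40],None,fx=5,fy=5,interpolation=cv2.INTER_NEAREST) for x,y in [(160,223),(262,228),(364,218),(485,228)]]
cv2.imwrite("pics/z0.png",np.vstack([np.hstack(rs[:2]),np.hstack(rs[2:])]))
hsv=cv2.cvtColor(t,cv2.COLOR_BGR2GRAY)
for x,y in [(157,223),(262,228),(364,218),(490,228)]: print(hsv[y,x-40:x+40:2])
```

```text
[153 147 151 150 154 152 147 147 150 150 155 154 151 151  70  39  38  42
  42  39  56  46  51  52  57  21  54  52  50  50  48 100 104 156 153 148
 151 145 150 154]
[140 145 142 142 109  32  78 150 143 145 146 157  99  62  67  69  65  74
  68  73  76  72  69  76  79  35  50  46  89  91 152 152 157 155 144 146
 146 155 150 146]
[155 145 127 186 110 149 143 151 149 153 155 159  48  54  77  75  74  73
  75  67  69  69  64  64  62  63  65  63 105 152 155 144 148 148 149 145
 146 152 150 151]
[143  94  57  58  52  52  54  57  51  55  54  52  29  44  41  39  45  42
  42  39  37  40  31 105 137 136 138 125  23 103 154 154 150 152 148 153
 150 144 152 147]
```

View pics/z0.png

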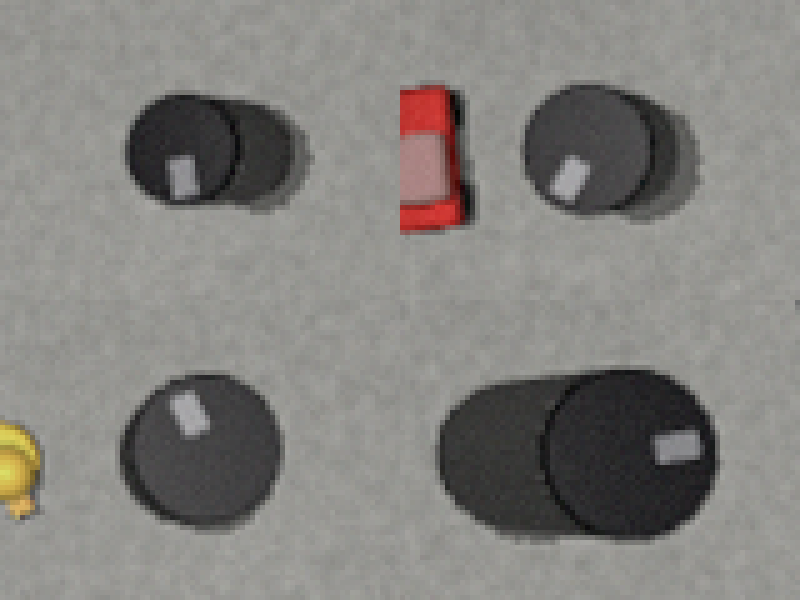

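```bash
cat > h.py <<'E'
import numpy as np,cv2
from plant import bot
H=dict(small=.070,medium=.095,large=.120,tallest=.145)
D=dict(small=.046,medium=.052,large=.058,tallest=.064)
def ray(f,u,v,z):
    K=np.array([[f["fx"],0,f["cx"]],[0,f["fy"],f["cy"]],[0,0,1]])
    d=f["R"].T@np.linalg.inv(K)@np.array([u,v,1.]); C=-f["R"].T@f["t"]
    return C+d*(z-C[2])/d[2]
def proj(f,X):
    c=f["R"]@np.asarray(X,float)+f["t"]; return f["fx"]*c[0]/c[2]+f["cx"],f["fy"]*c[1]/c[2]+f["cy"],c[2]
def lid(f,u,v,dia,z):
    X=ray(f,u,v,z); r=f["fx"]*dia/2/proj(f,X)[2]
    g=cv2.cvtColor(f["pixels"],cv2.COLOR_RGB2GRAY); s=6; w=26
    x0,y0=int(u)-w,int(v)-w
    c=cv2.resize(g[y0:y0+2*w,x0:x0+2*w],None,fx=s,fy=s,interpolation=cv2.INTER_CUBIC)
    cs=cv2.HoughCircles(cv2.GaussianBlur(c,(0,0),3),cv2.HOUGH_GRADIENT_ALT,1,20,param1=60,param2=.5,minRadius=int(r*s*.9),maxRadius=int(r*s*1.1))
    if cs is None: return None
    return [(x0+(a+.5)/s-.5,y0+(b+.5)/s-.5,q/s,r) for a,b,q in cs[0,:2]]
E
python3 - <<'E'
from h import *
f=bot.grab_frame("top")
print("C",-f["R"].T@f["t"])
for n,(u,v) in dict(small=(156.4,223),medium=(260,228),large=(364,218),tallest=(491,229)).items():
    r=lid(f,u,v,D[n],H[n]); print(n,r)
    for a in (r or [(u,v)]): print("   ",ray(f,a[0],a[1],H[n]).round(4))
g=f["pixels"].astype(int)
m=((g.min(2)>170)).astype(np.uint8); 
n,l,s,c=cv2.connectedComponentsWithStats(m[100:190,170:470])
P=[]
for i in range(1,n):
    if s[i,4]>400:
        u,v=c[i]+[170,100]; X=ray(f,u,v,.024); P.append(X); print("disc",u,v,s[i],X.round(4))
print(np.diff(np.array(P)[np.argsort([p[1] for p in P])],axis=0).round(4))
print("bell top",ray(f,437,148,.07))
E
```

```text
C [ 0.44453891 -0.01284647  0.93631286]
small [(np.float32(156.58333), np.float32(222.08333), np.float32(11.498002), np.float64(11.342527673275725))]
    [0.4715 0.3372 0.07  ]
medium [(np.float32(259.08334), np.float32(227.41667), np.float32(12.955147), np.float64(13.267701270273102))]
    [0.4553 0.1249 0.095 ]
large [(np.float32(364.75), np.float32(217.41667), np.float32(15.214025), np.float64(15.291590434127674))]
    [ 0.4691 -0.0804  0.12  ]
tallest [(np.float32(491.41666), np.float32(229.08333), np.float32(17.090319), np.float64(17.523227894154815))]
    [ 0.4413 -0.3085  0.145 ]
disc 245.01771479185118 144.13197519929142 [  56   26   39   38 1129] [0.6361 0.1642 0.024 ]
disc 291.2756183745583 145.90106007067138 [ 103   27   38   38 1132] [0.6295 0.0646 0.024 ]
disc 337.79039301310047 147.58864628820962 [ 149   29   39   38 1145] [ 0.6231 -0.0352  0.024 ]
disc 384.44076655052265 149.28745644599303 [ 196   31   38   38 1148] [ 0.6167 -0.1348  0.024 ]
[[0.0064 0.0997 0.    ]
 [0.0064 0.0998 0.    ]
 [0.0066 0.0997 0.    ]]
bell top [ 0.60771189 -0.23510428  0.07      ]
```

Disc spacing comes out at 99.9 mm, and the lid radii match the given diameters. Before moving I'll cross-check against the scene view, and also measure the bell and the green decoys.

Run:
```python
from h import *
f=bot.grab_frame("scene"); p=f["pixels"][:,:,::-1].copy()
T=dict(small=(.4715,.3372),medium=(.4553,.1249),large=(.4691,-.0804),tallest=(.4413,-.3085))
a=np.linspace(0,2*np.pi,40)
for n,(x,y) in T.items():
    for z in (0,H[n]):
        q=np.array([proj(f,(x+D[n]/2*np.cos(t),y+D[n]/2*np.sin(t),z))[:2] for t in a])
        cv2.polylines(p,[q.round().astype(int)],True,(0,0,255),1)
for x,y in [(.6361,.1642),(.6295,.0646),(.6231,-.0352),(.6167,-.1348)]:
    q=np.array([proj(f,(x+.042*np.cos(t),y+.042*np.sin(t),.024))[:2] for t in a])
    cv2.polylines(p,[q.round().astype(int)],True,(255,0,0),1)
cv2.imwrite("pics/s1.png",cv2.resize(p[60:360,170:500],None,fx=2,fy=2))
t=bot.grab_frame("top")
for u,v in [(275,281),(317,269),(208,274)]: print(ray(t,u,v,.095).round(3))
```

```text
[0.351 0.095 0.095]
[0.372 0.013 0.095]
[0.367 0.226 0.095]
```

View pics/s1.png

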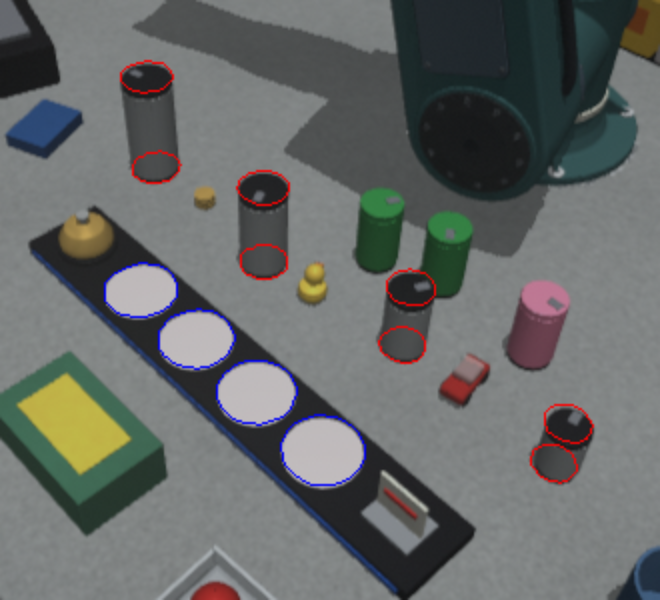

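```bash
python3 -m creep '[[[0.4,-0.35,0,0,0,-0.4,1],[0.85,-0.73,0,0,0,-0.748,1],[0.85,-0.73,0,0,0,-0.748,1],[0.85,-0.73,0,0,0,-0.748,1],[0.85,-0.73,0,0,0,-0.748,1],[0.85,-0.73,0,0,0,-0.748,1],[0.85,-0.73,0,0,0,-0.748,1],[0.85,-0.73,0,0,0,-0.748,1],[0.85,-0.73,0,0,0,-0.748,1],[0.85,-0.73,0,0,0,-0.748,1]]]'
```

```text
clock: 1.3
eef_pos: [0.2527, -0.3843, 0.2423]
tcp_rot: [-2.226, -2.217, -0.0]
contact_force: [0.6, 0.5, 0.4]
finger_gap: 0.998
```

The overlay fits all four lids, bases and discs to within about 1–2 mm. Tool x is now world +y and tool y is world +x. Next I'll travel high to the small tumbler.

```bash
python3 -m creep '[[[0.4,0.4,0,0,0,0,1],[0.8,0.8,0,0,0,0,1],[1,1,0,0,0,0,1],[1,1,0,0,0,0,1]]]' | head -2
python3 -m creep '[[[0.4,0.4,0,0,0,0,1],[0.8,0.8,0,0,0,0,1],[1,1,0,0,0,0,1],[1,1,0,0,0,0,1]]]' | head -2
python3 -m creep '[[[0.4,0,0,0,0,0,1],[0.8,0,0,0,0,0,1],[1,0,0,0,0,0,1]]]' | head -2
python3 -m creep '[[[0.4,0,0,0,0,0,1],[0.8,0,0,0,0,0,1],[1,0,0,0,0,0,1]]]' | head -2
python3 -m creep '[[[0.4,0,0,0,0,0,1],[0.8,0,0,0,0,0,1],[1,0,0,0,0,0,1]]]' | head -2
python3 -m creep '[[[0.4,0,0,0,0,0,1],[0.8,0,0,0,0,0,1],[1,0,0,0,0,0,1],[1,0,0,0,0,0,1]]]'
```

```text
clock: 1.7
eef_pos: [0.355, -0.2813, 0.2424]
clock: 2.1
eef_pos: [0.4549, -0.1818, 0.2421]
clock: 2.4
eef_pos: [0.452, -0.0829, 0.2423]
clock: 2.7
eef_pos: [0.4522, 0.0171, 0.2424]
clock: 3.0
eef_pos: [0.4525, 0.1172, 0.2423]
clock: 3.4
eef_pos: [0.4528, 0.2169, 0.242]
tcp_rot: [-2.222, -2.221, 0.0]
contact_force: [-0.9, -0.5, 0.1]
finger_gap: 0.999
```

```bash
python3 -m creep '[[[0.4,0.1,0,0,0,0,0.8],[0.8,0.19,0,0,0,0,0.8],[1,0.19,0,0,0,0,0.8]]]' | head -2
python3 -m creep '[[[0.2,0,0,0,0,0,0.8],[0.2,0,0.4,0,0,0,0.8],[0.2,0,0.8,0,0,0,0.8],[0.2,0,1,0,0,0,0.8],[0.2,0,1,0,0,0,0.8],[0.2,0,1,0,0,0,0.8]]]'
python3 - <<'E'
from h import *
s=bot.state(); f=bot.grab_frame("wrist"); cv2.imwrite("pics/w1.png",f["pixels"][:,:,::-1]); print(s["eef_pos"])
E
```

```text
clock: 3.7
eef_pos: [0.4729, 0.3166, 0.2419]
clock: 4.3
eef_pos: [0.4724, 0.3348, 0.1431]
tcp_rot: [2.224, 2.219, 0.0]
contact_force: [1.6, 0.4, 1.0]
finger_gap: 0.797
[0.47238035 0.33483314 0.14305489]
```

View pics/w1.png

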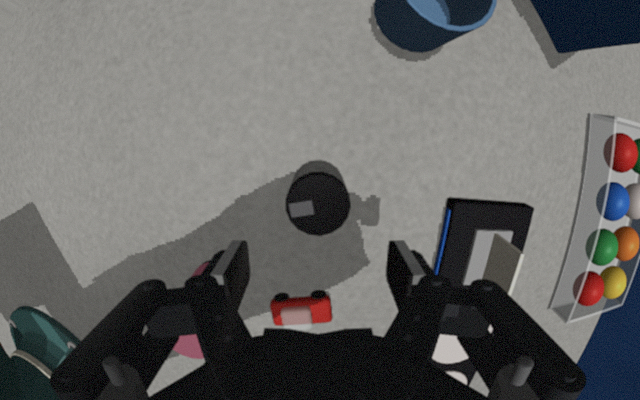

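The wrist view shows the lid at about (318,204), midway between the fingertips. I'll turn that pixel into a position.

```bash
cat >> h.py <<'E'
from scipy.spatial.transform import Rotation as Ro
def wray(f,s,u,v,z):
    a=np.array([u-f["cx"],v-f["cy"]])/f["fx"]; th=np.hypot(*a); k=np.sin(th)/th if th>1e-9 else 1
    T=f["tool_from_camera"]; R=Ro.from_rotvec(s["tcp_rot"]).as_matrix()
    d=R@T[:3,:3]@np.array([a[0]*k,a[1]*k,np.cos(th)]); C=R@T[:3,3]+s["eef_pos"]
    return C+d*(z-C[2])/d[2]
E
python3 - <<'E'
from h import *
s=bot.state(); f=bot.grab_frame("wrist"); print(s["eef_pos"])
print(wray(f,s,318,204,.07))
E
```

```text
[0.47266465 0.33524485 0.1436434 ]
[0.47273231 0.34373992 0.07      ]
```

The wrist view puts the lid 6 mm further along y than the top view does. I'll settle that with the scene camera and a proper circle fit in the wrist image.

Run:
```python
from h import *
s=bot.state(); w=bot.grab_frame("wrist"); t=bot.grab_frame("top"); f=bot.grab_frame("scene")
p=w["pixels"][:,:,::-1].copy()
for X,c in [((.4715,.3372),(0,0,255)),((.4727,.3437),(0,255,0))]:
    T=w["tool_from_camera"]; R=Ro.from_rotvec(s["tcp_rot"]).as_matrix(); q=[]
    for a in np.linspace(0,2*np.pi,40):
        P=np.array([X[0]+.023*np.cos(a),X[1]+.023*np.sin(a),.07]); d=T[:3,:3].T@(R.T@(P-s["eef_pos"])-T[:3,3])
        th=np.arctan2(np.hypot(d[0],d[1]),d[2]); k=th*w["fx"]/np.hypot(d[0],d[1]); q.append((w["cx"]+k*d[0],w["cy"]+k*d[1]))
    cv2.polylines(p,[np.round(q).astype(int)],True,c,1)
A=cv2.resize(p[150:270,260:380],(360,360),interpolation=cv2.INTER_NEAREST)
p=f["pixels"][:,:,::-1].copy(); p=cv2.resize(p[255:305,425:475],(360,360),interpolation=cv2.INTER_NEAREST)
for X,c in [((.4715,.3372),(0,0,255)),((.4727,.3437),(0,255,0))]:
  for z in (0,.07):
    q=np.array([proj(f,(X[0]+.023*np.cos(a),X[1]+.023*np.sin(a),z))[:2] for a in np.linspace(0,2*np.pi,40)])
    q=(q-[425,255]+.5)*7.2
    cv2.polylines(p,[q.round().astype(int)],True,c,1)
cv2.imwrite("pics/cmp.png",np.hstack([A,p]))
```

```text
(no output)
```

View pics/cmp.png

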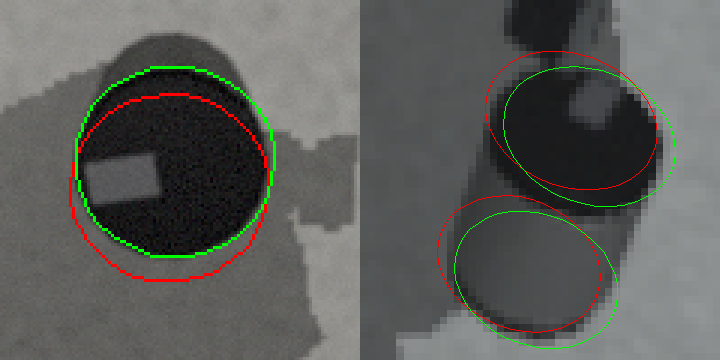

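The scene view falls between the two, so I take y≈0.340. The pads are 22 mm wide, which covers the rest. Descend and grip.

```bash
python3 -m creep '[[[0.05,0,0.2,0,0,0,0.8],[0.05,0,0.4,0,0,0,0.8],[0.05,0,0.6,0,0,0,0.8],[0.05,0,0.8,0,0,0,0.8],[0.05,0,1,0,0,0,0.8],[0.05,0,1,0,0,0,0.8]]]' | head -2
python3 -m creep '[[[0,0,0.1,0,0,0,0.8],[0,0,0.1,0,0,0,0.8],[0,0,0.1,0,0,0,0],[0,0,0.1,0,0,0,0],[0,0,0.1,0,0,0,0],[0,0,0.1,0,0,0,0],[0,0,0.1,0,0,0,0],[0,0,0.1,0,0,0,0],[0,0,0.1,0,0,0,0],[0,0,0.1,0,0,0,0]]]'
python3 -m creep '[[[0,0,0.0,0,0,0,0],[0,0,-0.1,0,0,0,0],[0,0,-0.2,0,0,0,0],[0,0,-0.3,0,0,0,0],[0,0,-0.3,0,0,0,0]]]'
python3 - <<'E'
from h import *
s=bot.state(); f=bot.grab_frame("wrist"); cv2.imwrite("pics/w2.png",f["pixels"][:,:,::-1]); print(s["eef_pos"])
E
```

```text
clock: 5.15
eef_pos: [0.4708, 0.3402, 0.0408]
clock: 6.15
eef_pos: [0.4721, 0.3409, 0.0332]
tcp_rot: [2.221, 2.221, 0.002]
contact_force: [-1.5, -0.0, 4.9]
finger_gap: 0.529
clock: 6.65
eef_pos: [0.4726, 0.3412, 0.0641]
tcp_rot: [2.221, 2.221, 0.004]
contact_force: [0.5, -0.3, -0.4]
finger_gap: 0.523
[0.47255894 0.34116111 0.06414015]
```

View pics/w2.png

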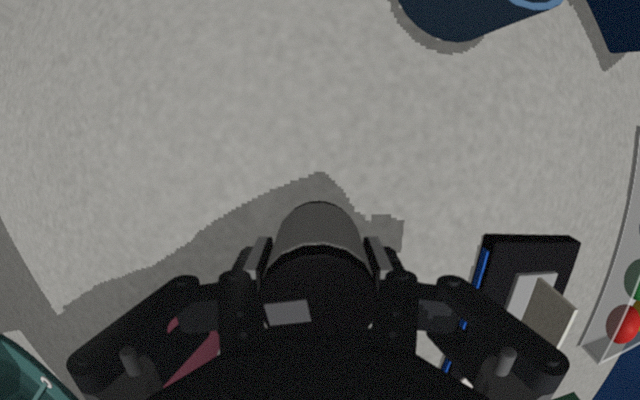

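The small tumbler is gripped (opening 0.523, about 45 mm) and lifted. I'll carry it high to the disc beside the bell.

```bash
python3 -m creep '[[[0,0,-0.1,0,0,0,0],[0,0,-0.3,0,0,0,0],[0,0,-0.5,0,0,0,0],[0,0,-0.7,0,0,0,0],[0,0,-0.9,0,0,0,0],[0,0,-1,0,0,0,0]]]' | head -2
python3 -m creep '[[[-0.1,0.1,-0.1,0,0,0,0],[-0.3,0.2,-0.3,0,0,0,0],[-0.5,0.3,-0.5,0,0,0,0],[-0.7,0.4,-0.6,0,0,0,0],[-0.9,0.5,-0.6,0,0,0,0],[-1,0.5,-0.6,0,0,0,0]]]' | head -2
python3 -m creep '[[[-0.2,0.1,0,0,0,0,0],[-0.4,0.2,0,0,0,0,0],[-0.6,0.3,0,0,0,0,0],[-0.8,0.4,0,0,0,0,0],[-1,0.5,0,0,0,0,0]]]' | head -2
python3 -m creep '[[[-0.2,0.1,0,0,0,0,0],[-0.4,0.2,0,0,0,0,0],[-0.6,0.3,0,0,0,0,0],[-0.8,0.4,0,0,0,0,0],[-1,0.44,0,0,0,0,0]]]' | head -2
python3 -m creep '[[[-0.2,0,0,0,0,0,0],[-0.4,0,0,0,0,0,0],[-0.6,0,0,0,0,0,0],[-0.8,0,0,0,0,0,0],[-1,0,0,0,0,0,0]]]' | head -2
python3 -m creep '[[[-0.2,0,0,0,0,0,0],[-0.4,0,0,0,0,0,0],[-0.6,0,0,0,0,0,0],[-0.7,0,0,0,0,0,0],[-0.76,0,0,0,0,0,0],[-0.76,0,0,0,0,0,0]]]'
```

```text
clock: 7.3
eef_pos: [0.4721, 0.3409, 0.1641]
clock: 7.9
eef_pos: [0.5229, 0.2387, 0.222]
clock: 8.4
eef_pos: [0.5717, 0.1397, 0.2218]
clock: 8.9
eef_pos: [0.616, 0.0397, 0.2215]
clock: 9.4
eef_pos: [0.6152, -0.0602, 0.2217]
clock: 10.0
eef_pos: [0.6156, -0.1355, 0.222]
tcp_rot: [-2.222, -2.22, 0.0]
contact_force: [-0.3, -0.1, -0.9]
finger_gap: 0.523
```

```bash
python3 -m creep '[[[0,0.01,0.2,0,0,0,0],[0,0.01,0.4,0,0,0,0],[0,0.01,0.6,0,0,0,0],[0,0.01,0.8,0,0,0,0],[0,0.01,1,0,0,0,0],[0,0.01,1,0,0,0,0]]]' | head -2
python3 -m creep '[[[0,0,0.15,0,0,0,0],[0,0,0.3,0,0,0,0],[0,0,0.45,0,0,0,0],[0,0,0.55,0,0,0,0],[0,0,0.6,0,0,0,0],[0,0,0.63,0,0,0,0],[0,0,0.63,0,0,0,0]]]'
python3 - <<'E'
from h import *
f=bot.grab_frame("scene"); cv2.imwrite("pics/s2.png",cv2.resize(f["pixels"][100:300,150:400,::-1],None,fx=3,fy=3))
E
```

```text
clock: 10.6
eef_pos: [0.6155, -0.134, 0.1201]
clock: 11.3
eef_pos: [0.6168, -0.1352, 0.0595]
tcp_rot: [2.221, 2.221, 0.0]
contact_force: [0.3, -0.2, -0.7]
finger_gap: 0.528
```

View pics/s2.png

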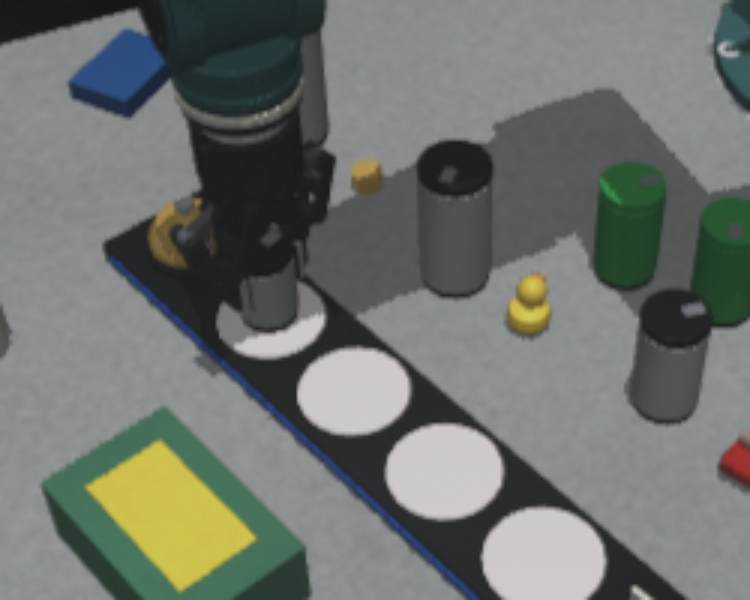

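The tumbler sits over the disc, with base centre about (270,303) against disc centre (270,315) in the zoom. Touch down, release and retreat.

```bash
python3 -m creep '[[[0,0,0.01,0,0,0,0],[0,0,0.02,0,0,0,0],[0,0,0.02,0,0,0,0],[0,0,0.02,0,0,0,0.8],[0,0,0.02,0,0,0,0.8],[0,0,0.02,0,0,0,0.8],[0,0,0.02,0,0,0,0.8],[0,0,0.02,0,0,0,0.8]]]'
python3 -m creep '[[[0,0,-0.1,0,0,0,0.8],[0,0,-0.3,0,0,0,0.8],[0,0,-0.6,0,0,0,0.8],[0,0,-1,0,0,0,0.8],[0,0,-1,0,0,0,0.8]]]'|head -2
python3 -m creep '[[[0,-0.3,-0.4,0,0,0,0.8],[0,-0.6,-0.8,0,0,0,0.8],[0,-1,-0.8,0,0,0,0.8],[0,-1,-0.8,0,0,0,0.8]]]'
python3 - <<'E'
from h import *
f=bot.grab_frame("top"); cv2.imwrite("pics/t2.png",f["pixels"][:,:,::-1])
E
```

```text
clock: 12.15
eef_pos: [0.6167, -0.1353, 0.0573]
tcp_rot: [2.221, 2.221, 0.0]
contact_force: [-0.1, -0.3, -0.1]
finger_gap: 0.797
clock: 12.65
eef_pos: [0.6187, -0.136, 0.163]
clock: 13.05
eef_pos: [0.5132, -0.1348, 0.2389]
tcp_rot: [2.222, 2.22, -0.0]
contact_force: [0.2, -0.4, -0.5]
finger_gap: 0.803
```

View pics/t2.png

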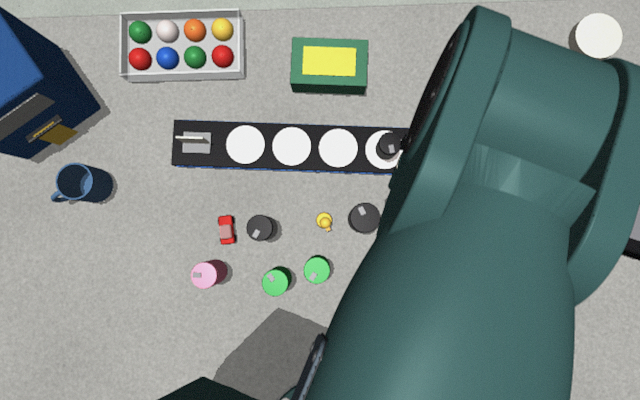

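The small tumbler stands on its disc, lid at (390,147). Next is the medium one.

```bash
python3 -m creep '[[[0.4,-0.2,0,0,0,0,0.8],[0.8,-0.4,0,0,0,0,0.8],[1,-0.58,0,0,0,0,0.8]]]' | head -2
python3 -m creep '[[[0.4,0,0,0,0,0,0.8],[0.8,0,0,0,0,0,0.8],[1,0,0,0,0,0,0.8]]]' | head -2
python3 -m creep '[[[0.4,0,0,0,0,0,0.8],[0.6,0,0.4,0,0,0,0.8],[0.6,0,0.7,0,0,0,0.8],[0.6,0,0.7,0,0,0,0.8],[0.6,0,0.7,0,0,0,0.8]]]'
python3 - <<'E'
from h import *
s=bot.state(); f=bot.grab_frame("wrist"); cv2.imwrite("pics/w3.png",f["pixels"][:,:,::-1]); print(s["eef_pos"])
print(lid(f,318,210,.052,.095) if 0 else wray(f,s,318,210,.095))
t=bot.grab_frame("top");cv2.imwrite("pics/t3.png",t["pixels"][:,:,::-1])
r=lid(t,388,147,.046,.094); print(r); 
for a in r or []: print(ray(t,a[0],a[1],.094))
E
```

```text
clock: 13.4
eef_pos: [0.4582, -0.0332, 0.2371]
clock: 13.7
eef_pos: [0.459, 0.0672, 0.2373]
clock: 14.2
eef_pos: [0.4592, 0.1247, 0.1678]
tcp_rot: [-2.221, -2.221, 0.001]
contact_force: [0.6, 0.2, 0.6]
finger_gap: 0.802
[0.45915827 0.12472841 0.16779505]
[0.45907267 0.12909325 0.095     ]
None
```

View pics/w3.png

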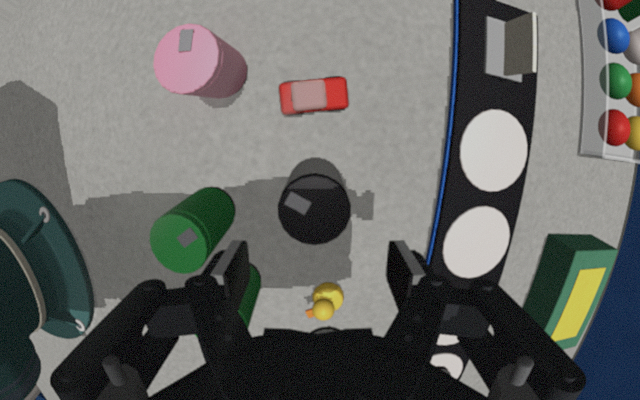

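View pics/t3.png

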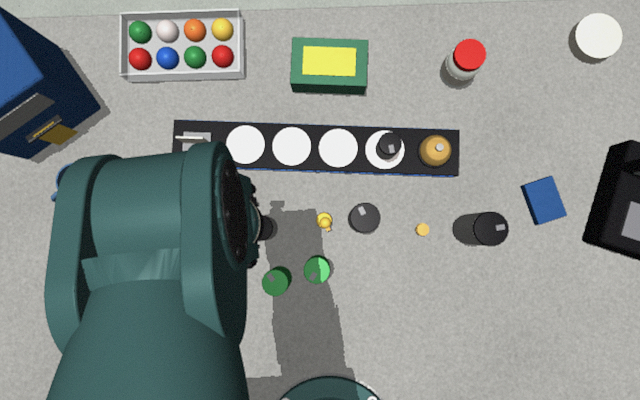

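Run:
```python
from h import *
s=bot.state(); f=bot.grab_frame("wrist"); print(s["eef_pos"],wray(f,s,314,208,.095))
t=bot.grab_frame("top"); p=t["pixels"][:,:,::-1].copy()
p=cv2.resize(p[120:180,350:460],None,fx=7,fy=7,interpolation=cv2.INTER_NEAREST)
print(proj(t,(.6167,-.1348,.094)))
for z,r in ((.094,.023),(.024,.042)):
    q=np.array([proj(t,(.6167+r*np.cos(a),-.1348+r*np.sin(a),z))[:2] for a in np.linspace(0,2*np.pi,40)])
    cv2.polylines(p,[((q-[350,120]+.5)*7).round().astype(int)],True,(0,0,255),1)
cv2.imwrite("pics/z3.png",p)
```

```text
[0.45981335 0.12448781 0.16873587] [0.45713487 0.1300283  0.095     ]
(np.float64(388.93250684644084), np.float64(142.53545972950369), np.float64(0.8498288821777031))
```

View pics/z3.png

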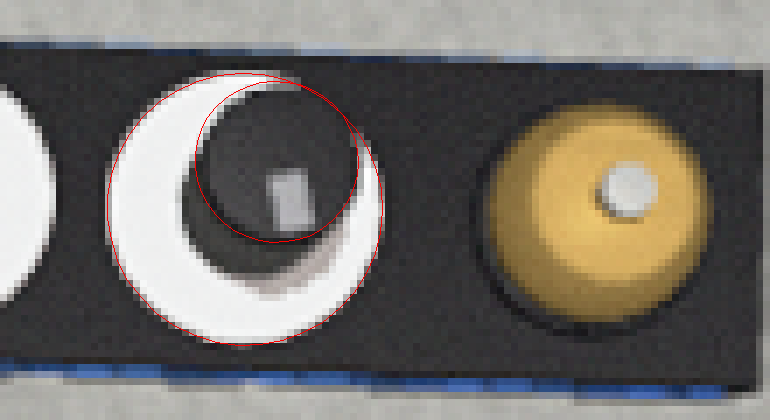

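The small tumbler is within about 1–2 mm of the disc centre. Now grip the medium tumbler at about (0.456, 0.1275).

```bash
python3 -m creep '[[[0.03,-0.03,0.2,0,0,0,0.8],[0.03,-0.03,0.4,0,0,0,0.8],[0.03,-0.03,0.6,0,0,0,0.8],[0.03,-0.03,0.8,0,0,0,0.8],[0.03,-0.03,1,0,0,0,0.8],[0.03,-0.03,1,0,0,0,0.8]]]' | head -2
python3 -m creep '[[[0,0,0.13,0,0,0,0.8],[0,0,0.13,0,0,0,0.8],[0,0,0.13,0,0,0,0],[0,0,0.13,0,0,0,0],[0,0,0.13,0,0,0,0],[0,0,0.13,0,0,0,0],[0,0,0.13,0,0,0,0],[0,0,0.13,0,0,0,0],[0,0,0.13,0,0,0,0],[0,0,0.13,0,0,0,0]]]'
python3 -m creep '[[[0,0,0.0,0,0,0,0],[0,0,-0.1,0,0,0,0],[0,0,-0.3,0,0,0,0],[0,0,-0.5,0,0,0,0],[0,0,-0.7,0,0,0,0],[0,0,-0.9,0,0,0,0],[0,0,-1,0,0,0,0],[0,0,-1,0,0,0,0]]]'
```

```text
clock: 15.0
eef_pos: [0.4551, 0.1274, 0.0663]
clock: 16.0
eef_pos: [0.4564, 0.1277, 0.0557]
tcp_rot: [2.221, 2.22, 0.002]
contact_force: [-1.5, -1.1, 8.2]
finger_gap: 0.595
clock: 16.8
eef_pos: [0.4564, 0.1278, 0.1559]
tcp_rot: [2.22, 2.22, 0.003]
contact_force: [0.2, 0.5, -2.7]
finger_gap: 0.596
```

```bash
python3 -m creep '[[[0,0.05,-0.2,0,0,0,0],[-0.1,0.2,-0.4,0,0,0,0],[-0.3,0.4,-0.6,0,0,0,0],[-0.5,0.6,-0.6,0,0,0,0],[-0.7,0.8,-0.6,0,0,0,0],[-0.9,1,-0.6,0,0,0,0],[-1,1,-0.6,0,0,0,0]]]' | head -2
python3 -m creep '[[[-0.2,0.2,0,0,0,0,0],[-0.4,0.4,0,0,0,0,0],[-0.55,0.6,0,0,0,0,0],[-0.63,0.66,0,0,0,0,0],[-0.63,0.66,0,0,0,0,0],[-0.63,0.66,0,0,0,0,0]]]'
```

```text
clock: 17.5
eef_pos: [0.5572, 0.0261, 0.2129]
clock: 18.1
eef_pos: [0.6208, -0.0347, 0.214]
tcp_rot: [-2.221, -2.221, 0.001]
contact_force: [-0.4, 1.6, -0.8]
finger_gap: 0.596
```

```bash
python3 -m creep '[[[0,0.02,0.2,0,0,0,0],[0,0.02,0.4,0,0,0,0],[0,0.02,0.6,0,0,0,0],[0,0.02,0.8,0,0,0,0],[0,0.02,1,0,0,0,0],[0,0.02,1,0,0,0,0],[0,0.02,1,0,0,0,0]]]' | head -2
python3 -m creep '[[[0,0,0.1,0,0,0,0],[0,0,0.2,0,0,0,0],[0,0,0.25,0,0,0,0],[0,0,0.3,0,0,0,0],[0,0,0.32,0,0,0,0],[0,0,0.32,0,0,0,0]]]'
python3 - <<'E'
from h import *
f=bot.grab_frame("scene"); cv2.imwrite("pics/s4.png",cv2.resize(f["pixels"][100:300,150:400,::-1],None,fx=3,fy=3))
E
```

```text
clock: 18.8
eef_pos: [0.6232, -0.0346, 0.115]
clock: 19.4
eef_pos: [0.6236, -0.0353, 0.082]
tcp_rot: [-2.221, -2.221, 0.0]
contact_force: [-0.0, 0.0, -2.1]
finger_gap: 0.595
```

View pics/s4.png

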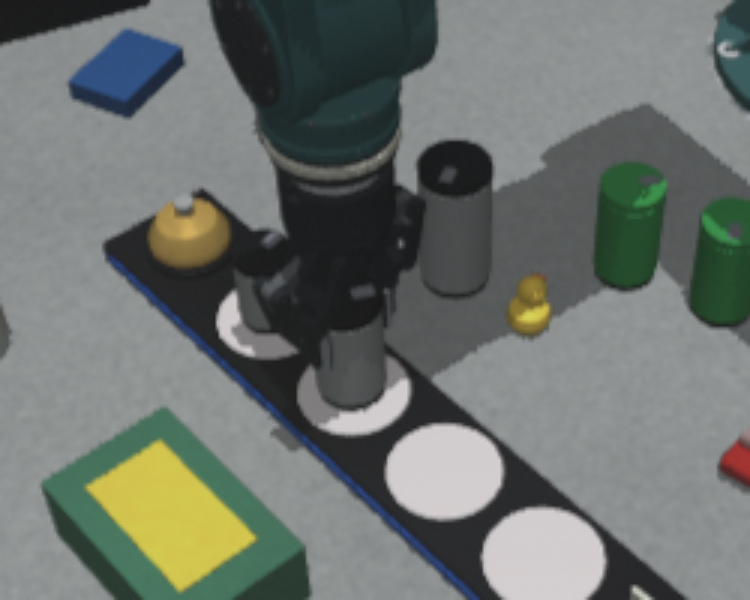

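The medium tumbler is over disc 2, base at about (350,390). Touch down, release and retreat.

```bash
python3 -m creep '[[[0,0,0.01,0,0,0,0],[0,0,0.02,0,0,0,0],[0,0,0.02,0,0,0,0],[0,0,0.02,0,0,0,0.9],[0,0,0.02,0,0,0,0.9],[0,0,0.02,0,0,0,0.9],[0,0,0.02,0,0,0,0.9],[0,0,0.02,0,0,0,0.9]]]'
python3 -m creep '[[[0,0,-0.1,0,0,0,0.9],[0,0,-0.3,0,0,0,0.9],[0,0,-0.6,0,0,0,0.9],[0,0,-1,0,0,0,0.9],[0,0,-1,0,0,0,0.9]]]'|head -2
python3 -m creep '[[[0,-0.3,-0.4,0,0,0,0.9],[-0.2,-0.6,-0.6,0,0,0,0.9],[-0.45,-1,-0.6,0,0,0,0.9],[-0.45,-1,-0.6,0,0,0,0.9]]]'|head -2
python3 -m creep '[[[0,-0.3,0,0,0,0,0.9],[0,-0.54,0.2,0,0,0,0.9],[0,-0.54,0.4,0,0,0,0.9],[0,-0.54,0.5,0,0,0,0.9],[0,-0.54,0.5,0,0,0,0.9]]]'
python3 - <<'E'
from h import *
s=bot.state(); f=bot.grab_frame("wrist"); cv2.imwrite("pics/w5.png",f["pixels"][:,:,::-1]); print(s["eef_pos"])
t=bot.grab_frame("top");cv2.imwrite("pics/t5.png",t["pixels"][:,:,::-1])
E
```

```text
clock: 20.25
eef_pos: [0.6237, -0.0353, 0.0803]
tcp_rot: [2.221, 2.221, 0.0]
contact_force: [0.0, 0.1, 0.3]
finger_gap: 0.899
clock: 20.75
eef_pos: [0.6256, -0.0356, 0.186]
clock: 21.15
eef_pos: [0.5202, -0.0817, 0.2415]
clock: 21.65
eef_pos: [0.4696, -0.0801, 0.1895]
tcp_rot: [-2.22, -2.22, 0.001]
contact_force: [0.1, -0.4, 0.5]
finger_gap: 0.904
[ 0.4695644  -0.08011373  0.18952925]
```

View pics/w5.png

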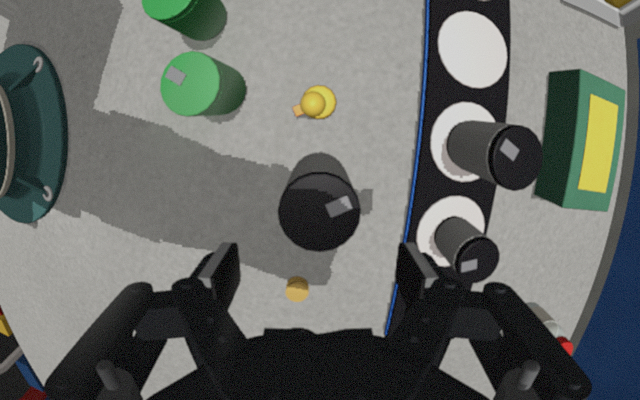

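View pics/t5.png

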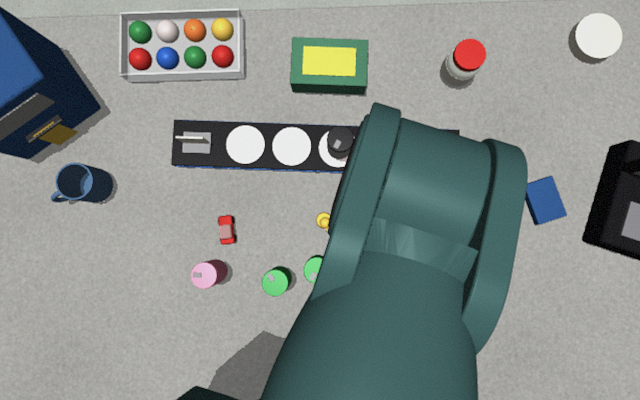

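The wrist view shows both placed tumblers upright, and the large lid at about (319.5,211). I'll locate the large tumbler.

Run:
```python
from h import *
s=bot.state(); f=bot.grab_frame("wrist"); print(s["eef_pos"],wray(f,s,319.5,211,.12))
```

```text
[ 0.47035132 -0.08035917  0.19074425] [ 0.47135445 -0.07605551  0.12      ]
```

```bash
python3 -m creep '[[[0.02,0,0.2,0,0,0,0.9],[0.02,0,0.4,0,0,0,0.9],[0.02,0,0.6,0,0,0,0.9],[0.02,0,0.8,0,0,0,0.9],[0.02,0,1,0,0,0,0.9],[0.02,0,1,0,0,0,0.9]]]' | head -2
python3 -m creep '[[[0,0,0.1,0,0,0,0.9],[0,0,0.1,0,0,0,0.9],[0,0,0.1,0,0,0,0],[0,0,0.1,0,0,0,0],[0,0,0.1,0,0,0,0],[0,0,0.1,0,0,0,0],[0,0,0.1,0,0,0,0],[0,0,0.1,0,0,0,0],[0,0,0.1,0,0,0,0],[0,0,0.1,0,0,0,0]]]'
python3 -m creep '[[[0,0,0.0,0,0,0,0],[0,0,-0.1,0,0,0,0],[0,0,-0.3,0,0,0,0],[0,0,-0.5,0,0,0,0],[0,0,-0.7,0,0,0,0],[0,0,-0.9,0,0,0,0],[0,0,-1,0,0,0,0],[0,0,-1,0,0,0,0]]]'
```

```text
clock: 22.4
eef_pos: [0.4693, -0.078, 0.0891]
clock: 23.4
eef_pos: [0.4701, -0.0784, 0.0812]
tcp_rot: [2.221, 2.221, 0.001]
contact_force: [-1.2, 0.4, 5.2]
finger_gap: 0.668
clock: 24.2
eef_pos: [0.4703, -0.0785, 0.1816]
tcp_rot: [2.22, 2.22, 0.002]
contact_force: [1.1, -0.4, -3.1]
finger_gap: 0.668
```

```bash
python3 -m creep '[[[0.05,0,-0.2,0,0,0,0],[0.2,0.1,-0.4,0,0,0,0],[0.4,0.3,-0.6,0,0,0,0],[0.6,0.5,-0.6,0,0,0,0],[0.8,0.7,-0.6,0,0,0,0],[1,0.85,-0.6,0,0,0,0],[1,0.9,-0.6,0,0,0,0]]]' | head -2
python3 -m creep '[[[0.15,0.2,0,0,0,0,0],[0.3,0.4,0,0,0,0,0],[0.43,0.55,0,0,0,0,0],[0.43,0.69,0,0,0,0,0],[0.43,0.69,0,0,0,0,0],[0.43,0.69,0,0,0,0,0],[0.43,0.69,0,0,0,0,0]]]'
```

```text
clock: 24.9
eef_pos: [0.5604, 0.0236, 0.2389]
clock: 25.6
eef_pos: [0.628, 0.0643, 0.2401]
tcp_rot: [-2.222, -2.221, 0.001]
contact_force: [0.8, -0.5, -2.1]
finger_gap: 0.664
```

Descend from 0.240 to about 0.107.

```bash
python3 -m creep '[[[0,0.01,0.2,0,0,0,0],[0,0.01,0.4,0,0,0,0],[0,0.01,0.6,0,0,0,0],[0,0.01,0.8,0,0,0,0],[0,0.01,1,0,0,0,0],[0,0.01,1,0,0,0,0],[0,0.01,1,0,0,0,0]]]' | head -2
python3 -m creep '[[[0,0,0.1,0,0,0,0],[0,0,0.2,0,0,0,0],[0,0,0.25,0,0,0,0],[0,0,0.3,0,0,0,0],[0,0,0.33,0,0,0,0],[0,0,0.33,0,0,0,0]]]'
python3 - <<'E'
from h import *
f=bot.grab_frame("scene"); cv2.imwrite("pics/s6.png",cv2.resize(f["pixels"][100:300,150:400,::-1],None,fx=3,fy=3))
E
```

```text
clock: 26.3
eef_pos: [0.6294, 0.0645, 0.141]
clock: 26.9
eef_pos: [0.6296, 0.0647, 0.1069]
tcp_rot: [-2.221, -2.221, 0.001]
contact_force: [0.4, -0.3, -1.9]
finger_gap: 0.668
```

View pics/s6.png

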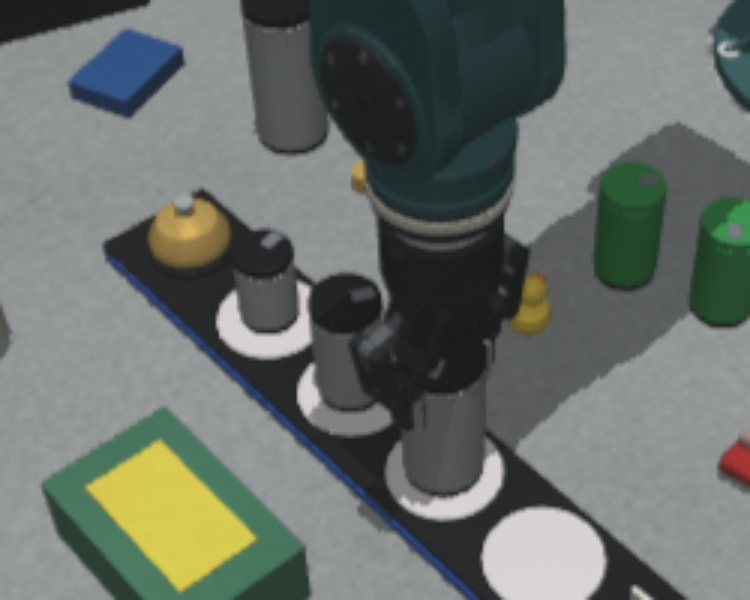

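Disc 3 is aligned. Lower, release, and go to the tallest tumbler.

```bash
python3 -m creep '[[[0,0,0.01,0,0,0,0],[0,0,0.02,0,0,0,0],[0,0,0.02,0,0,0,0],[0,0,0.02,0,0,0,1],[0,0,0.02,0,0,0,1],[0,0,0.02,0,0,0,1],[0,0,0.02,0,0,0,1],[0,0,0.02,0,0,0,1]]]'
python3 -m creep '[[[0,0,-0.1,0,0,0,1],[0,0,-0.3,0,0,0,1],[0,0,-0.6,0,0,0,1],[0,0,-1,0,0,0,1],[0,0,-1,0,0,0,1]]]'|head -2
python3 -m creep '[[[0,-0.3,-0.3,0,0,0,1],[-0.2,-0.6,-0.4,0,0,0,1],[-0.6,-1,-0.4,0,0,0,1],[-1,-1,-0.4,0,0,0,1]]]'|head -2
python3 -m creep '[[[-0.4,-0.4,0,0,0,0,1],[-0.8,-0.8,0,0,0,0,1],[-1,-0.88,0,0,0,0,1],[-1,-0.88,0,0,0,0,1]]]'|head -2
python3 -m creep '[[[-0.4,0,0,0,0,0,1],[-0.8,0,0,0,0,0,1],[-1,0,0,0,0,0,1]]]'|head -2
python3 -m creep '[[[-0.4,0,0,0,0,0,1],[-0.73,0,0,0,0,0,1],[-0.73,0,0.15,0,0,0,1],[-0.73,0,0.3,0,0,0,1],[-0.73,0,0.3,0,0,0,1],[-0.73,0,0.3,0,0,0,1]]]'
python3 - <<'E'
from h import *
s=bot.state(); f=bot.grab_frame("wrist"); cv2.imwrite("pics/w7.png",f["pixels"][:,:,::-1]); print(s["eef_pos"])
t=bot.grab_frame("top");cv2.imwrite("pics/t7.png",t["pixels"][:,:,::-1])
E
```

```text
clock: 27.75
eef_pos: [0.6297, 0.0647, 0.1053]
tcp_rot: [2.221, 2.221, 0.0]
contact_force: [-0.0, -0.4, -0.4]
finger_gap: 1.002
clock: 28.25
eef_pos: [0.6315, 0.0647, 0.211]
clock: 28.65
eef_pos: [0.5266, -0.0348, 0.2464]
clock: 29.05
eef_pos: [0.4399, -0.1377, 0.2459]
clock: 29.35
eef_pos: [0.442, -0.2374, 0.2454]
clock: 29.95
eef_pos: [0.442, -0.3079, 0.2157]
tcp_rot: [-2.221, -2.222, -0.0]
contact_force: [0.0, -0.5, -0.4]
finger_gap: 1.002
[ 0.44198286 -0.30791899  0.21568519]
```

View pics/w7.png

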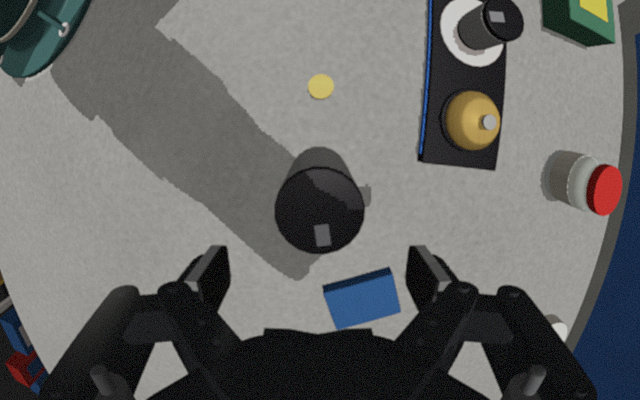

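View pics/t7.png

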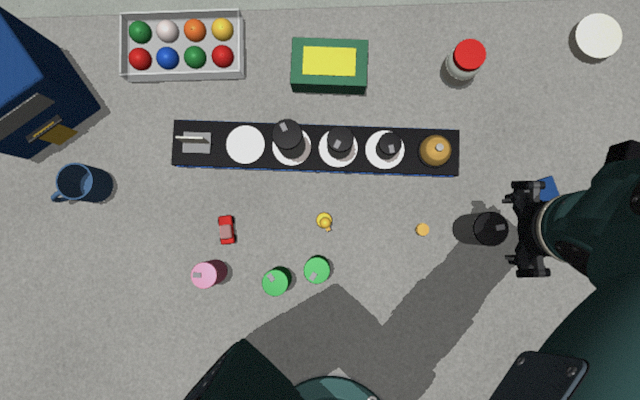

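Run:
```python
from h import *
s=bot.state(); f=bot.grab_frame("wrist"); print(s["eef_pos"],wray(f,s,319.5,209.5,.145))
```

```text
[ 0.44215858 -0.30818625  0.21615626] [ 0.44319601 -0.30297788  0.145     ]
```

```bash
python3 -m creep '[[[0.03,0,0.2,0,0,0,1],[0.03,0,0.4,0,0,0,1],[0.03,0,0.6,0,0,0,1],[0.03,0,0.8,0,0,0,1],[0.03,0,1,0,0,0,1],[0.03,0,1,0,0,0,1]]]' | head -2
python3 -m creep '[[[0,0,0.1,0,0,0,1],[0,0,0.1,0,0,0,1],[0,0,0.1,0,0,0,0],[0,0,0.1,0,0,0,0],[0,0,0.1,0,0,0,0],[0,0,0.1,0,0,0,0],[0,0,0.1,0,0,0,0],[0,0,0.1,0,0,0,0],[0,0,0.1,0,0,0,0],[0,0,0.1,0,0,0,0]]]'
python3 -m creep '[[[0,0,0.0,0,0,0,0],[0,0,-0.1,0,0,0,0],[0,0,-0.3,0,0,0,0],[0,0,-0.5,0,0,0,0],[0,0,-0.7,0,0,0,0],[0,0,-0.9,0,0,0,0],[0,0,-1,0,0,0,0],[0,0,-1,0,0,0,0]]]'
```

```text
clock: 30.7
eef_pos: [0.4411, -0.3045, 0.1139]
clock: 31.7
eef_pos: [0.4422, -0.3056, 0.1063]
tcp_rot: [2.22, 2.22, 0.0]
contact_force: [-0.1, 0.8, 5.9]
finger_gap: 0.735
clock: 32.5
eef_pos: [0.4421, -0.3057, 0.2067]
tcp_rot: [2.22, 2.22, 0.0]
contact_force: [0.8, -0.5, -4.7]
finger_gap: 0.74
```

```bash
python3 -m creep '[[[0,0,-0.2,0,0,0,0],[0.1,0,-0.4,0,0,0,0],[0.3,0,-0.6,0,0,0,0],[0.5,0,-0.75,0,0,0,0],[0.7,0,-0.75,0,0,0,0],[0.9,0,-0.75,0,0,0,0],[1,0,-0.75,0,0,0,0]]]' | head -2
python3 -m creep '[[[0.2,0,0,0,0,0,0],[0.4,0,0,0,0,0,0],[0.6,0,0,0,0,0,0],[0.8,0,0,0,0,0,0],[1,0,0,0,0,0,0]]]' | head -2
python3 -m creep '[[[0.2,0,0,0,0,0,0],[0.4,0,0,0,0,0,0],[0.6,0,0,0,0,0,0],[0.8,0,0,0,0,0,0],[1,0,0,0,0,0,0]]]' | head -2
python3 -m creep '[[[0.2,0.1,0,0,0,0,0],[0.4,0.3,0,0,0,0,0],[0.6,0.5,0,0,0,0,0],[0.8,0.7,0,0,0,0,0],[1,0.9,0,0,0,0,0],[1,0.94,0,0,0,0,0]]]' | head -2
python3 -m creep '[[[0.2,0.2,0,0,0,0,0],[0.4,0.4,0,0,0,0,0],[0.6,0.6,0,0,0,0,0],[0.7,0.8,0,0,0,0,0],[0.7,0.95,0,0,0,0,0],[0.7,1,0,0,0,0,0],[0.7,1,0,0,0,0,0],[0.7,1,0,0,0,0,0]]]'
```

```text
clock: 33.2
eef_pos: [0.4414, -0.2039, 0.2797]
clock: 33.7
eef_pos: [0.4415, -0.1047, 0.2796]
clock: 34.2
eef_pos: [0.4416, -0.0047, 0.2797]
clock: 34.8
eef_pos: [0.5372, 0.0963, 0.2789]
clock: 35.6
eef_pos: [0.6352, 0.1642, 0.2802]
tcp_rot: [-2.222, -2.221, 0.001]
contact_force: [-0.2, 0.0, -2.2]
finger_gap: 0.739
```

Descend from 0.280 to about 0.132.

```bash
python3 -m creep '[[[0,0.01,0.2,0,0,0,0],[0,0.01,0.4,0,0,0,0],[0,0.01,0.6,0,0,0,0],[0,0.01,0.8,0,0,0,0],[0,0.01,1,0,0,0,0],[0,0.01,1,0,0,0,0],[0,0.01,1,0,0,0,0]]]' | head -2
python3 -m creep '[[[0,0,0.15,0,0,0,0],[0,0,0.3,0,0,0,0],[0,0,0.4,0,0,0,0],[0,0,0.45,0,0,0,0],[0,0,0.48,0,0,0,0],[0,0,0.48,0,0,0,0],[0,0,0.48,0,0,0,0]]]'
python3 - <<'E'
from h import *
f=bot.grab_frame("scene"); cv2.imwrite("pics/s8.png",cv2.resize(f["pixels"][100:300,150:400,::-1],None,fx=3,fy=3))
E
```

```text
clock: 36.3
eef_pos: [0.6363, 0.1645, 0.1812]
clock: 37.0
eef_pos: [0.6369, 0.1647, 0.1328]
tcp_rot: [2.221, 2.221, 0.001]
contact_force: [-0.1, -0.6, -2.1]
finger_gap: 0.741
```

View pics/s8.png

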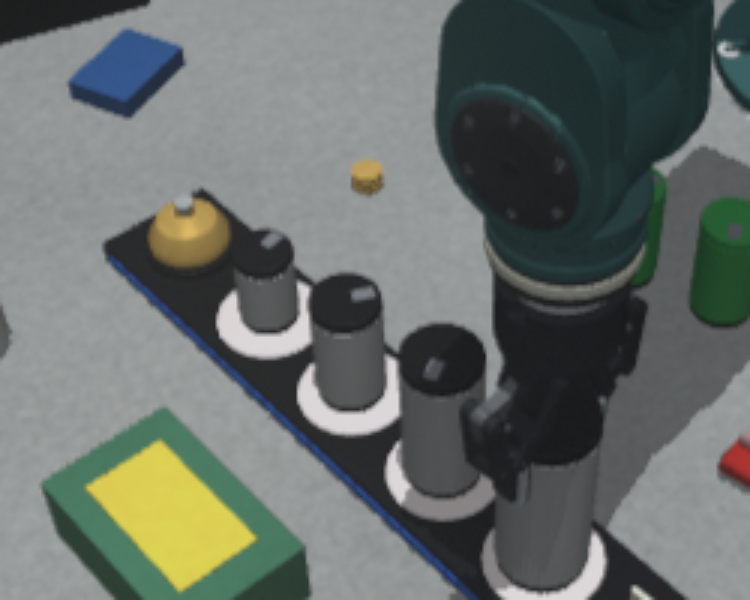

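Aligned on disc 4. Lower 2.5 mm, release, retreat clear, and check all four.

```bash
python3 -m creep '[[[0,0,0.01,0,0,0,0],[0,0,0.025,0,0,0,0],[0,0,0.025,0,0,0,0],[0,0,0.025,0,0,0,1],[0,0,0.025,0,0,0,1],[0,0,0.025,0,0,0,1],[0,0,0.025,0,0,0,1],[0,0,0.025,0,0,0,1]]]'
python3 -m creep '[[[0,0,-0.1,0,0,0,1],[0,0,-0.3,0,0,0,1],[0,0,-0.6,0,0,0,1],[0,0,-1,0,0,0,1],[0,0,-1,0,0,0,1]]]'|head -2
python3 -m creep '[[[0,-0.3,-0.2,0,0,0,1],[0,-0.6,-0.4,0,0,0,1],[0,-1,-0.4,0,0,0,1],[0,-1,-0.4,0,0,0,1]]]'|head -2
python3 -m creep '[[[0,-0.4,0,0,0,0,1],[0,-0.8,0,0,0,0,1],[0,-1,0,0,0,0,1],[0,-1,0,0,0,0,1]]]'|head -2
python3 -m creep '[[[0.4,-0.4,0,0,0,0,1],[0.8,-0.6,0,0,0,0,1],[1,-0.6,0,0,0,0,1],[1,-0.6,0,0,0,0,1],[1,-0.6,0,0,0,0,1]]]'
cat > chk.py <<'E'
from h import *
import sys
P=dict(small=(.6167,-.1348),medium=(.6231,-.0352),large=(.6295,.0646),tallest=(.6361,.1642))
for cam,s,(x0,y0,w,h) in (("top",6,(215,105,125,70)),("top",6,(310,105,125,70)),("scene",3,(180,120,200,200))):
    f=bot.grab_frame(cam); p=cv2.resize(f["pixels"][y0:y0+h,x0:x0+w,::-1],None,fx=s,fy=s,interpolation=cv2.INTER_NEAREST)
    for n,(x,y) in P.items():
        for z,r in ((.024+H[n],D[n]/2),):
            q=np.array([proj(f,(x+r*np.cos(a),y+r*np.sin(a),z))[:2] for a in np.linspace(0,2*np.pi,40)])
            cv2.polylines(p,[((q-[x0,y0]+.5)*s).round().astype(int)],True,(0,0,255),1)
        if cam=="top":
            e=lid(f,*proj(f,(x,y,.024+H[n]))[:2],D[n],.024+H[n])
            if e: print(n,[(ray(f,a[0],a[1],.024+H[n])[:2]-[x,y]).round(4) for a in e])
    cv2.imwrite(f"pics/fin_{cam}{x0}.png",p)
E
python3 chk.py
```

```text
clock: 37.85
eef_pos: [0.6367, 0.1647, 0.1297]
tcp_rot: [-2.221, -2.221, 0.0]
contact_force: [-0.3, -0.6, -0.3]
finger_gap: 0.998
clock: 38.35
eef_pos: [0.6383, 0.1649, 0.2356]
clock: 38.75
eef_pos: [0.5326, 0.1648, 0.271]
clock: 39.15
eef_pos: [0.4348, 0.1648, 0.2706]
clock: 39.65
eef_pos: [0.3774, 0.265, 0.2697]
tcp_rot: [2.22, 2.222, -0.0]
contact_force: [-0.1, -0.7, 0.1]
finger_gap: 0.996
small [array([-0.0024,  0.0014]), array([-0.0106,  0.0053])]
medium [array([ 0.0007, -0.0016])]
large [array([-0.0024, -0.0037])]
tallest [array([ 0.001 , -0.0019])]
small [array([-0.0109,  0.0067])]
medium [array([-0.0022, -0.0035])]
large [array([ 0.0001, -0.0016])]
tallest [array([ 0.0007, -0.0028])]
```

View pics/fin_top215.png

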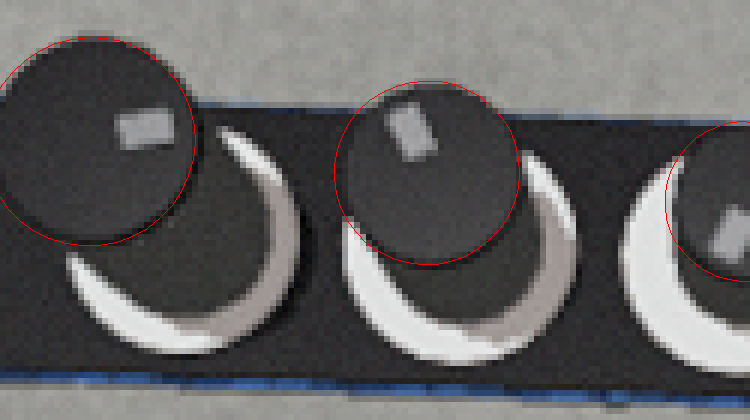

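View pics/fin_top310.png

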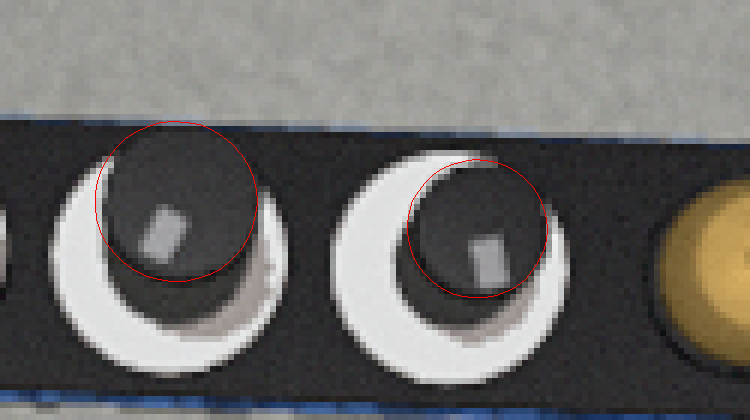

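View pics/fin_scene180.png

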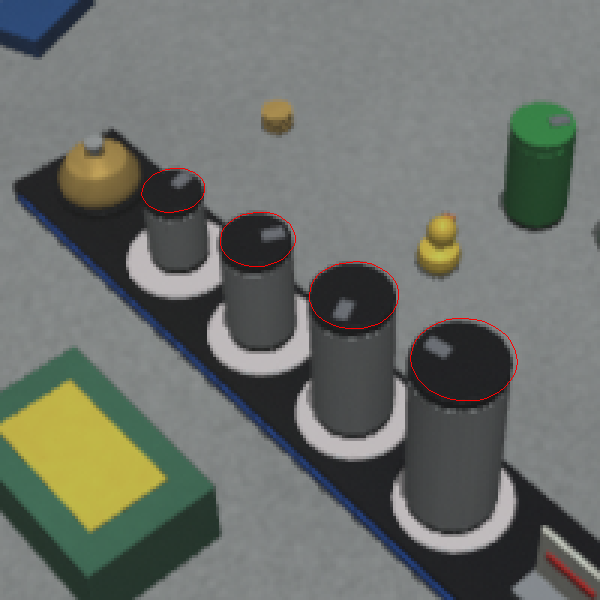

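All four stand upright in order. In the overlays the lids match their ideal positions to about 2–3 mm. The 11 mm Hough reading for the small tumbler caught its base edge, not its lid. The arm is clear, so I'll hand in.

Run:
```python
from plant import bot
s=bot.state(); print(s["clock"],abs(s["qd"]).max(),s["finger_gap"])
print(bot.hand_in())
```

```text
39.8 0.004593614297489298 1.0015405265227553
the job is handed in; nothing more can be done
None
```

I set the small, medium, large and tallest tumblers on the four discs, counting outward from the bell, and let go of each one. Then I moved the arm clear and handed in at 39.8 s of the 102 s allowed.

**Last checks:** the top and scene views show all four upright in the right order. The lid positions are about 1–4 mm from the disc centres, well inside the 15 mm limit.

**Readings that disagreed:**
- **Small tumbler, final check:** the automatic circle fit in the top view also gave offsets of about 12 mm. The overlay shows it caught the base edge; the lid itself sits within about 2–3 mm.
- **Camera offset:** before the grasps, the wrist camera placed the tumblers 4–7 mm further along y than the top camera did. I gripped near the middle of the two readings, and the placements came out well centred.

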